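# Park the spring-loaded thumbscrew and shut the tray cover

## Task

A spring-loaded captive thumbscrew sticks down in the way of the tray's sliding cover. Pull its knob gently up against the spring until you feel it meet its thread, then screw it anticlockwise (seen from above) to its end, without forcing it, so that it stays up by itself. Then slide the clear cover fully shut over the remotes, leaving what lies in the tray undisturbed.

Things in the scene. Friction and masses are not known exactly. Their poses are not given: they have to be found in the camera images.
- tray: Aluminium tray fixed to the sideboard, 216 x 320 mm over its side rails, rims 42 mm high. Origin: centre of its underside; x across it (away from the robot at yaw 0), y along it, z up. A fixed clear panel covers its +y half; the sliding clear cover lies above it on the rims (its top 46.5 mm up) and shuts towards -y.
- housing (a point): Centre of the top of the fixed round steel screw housing (34 mm diameter), 79 mm above the tray's underside, on a bracket on the tray's +x rail. The thread inside begins at 7 to 17 mm of screw lift, different each time, and cannot be seen. More than 24 N between screw and housing or between screw and cover damages it, also when twisting below the thread.
- thumbscrew: The captive screw's rising part; origin on its axis, 53 mm above the tray's underside when down; it does not turn. A spring pulls it down with 3.6 N at rest and 0.3 N more per mm of lift. About 1.5 mm past where the thread begins it butts on the thread's upper flank: the pull then grows by 10 N per mm, and it can be turned. Once threaded it stays up. When down it blocks the cover.
- knob (a point): Centre of the thumbscrew's dark steel knob, an upright bar 28 mm long, 10 mm thick and 20 mm tall on the screw's axis, 101 mm above the tray's underside when down; the bar's underside is then 12 mm above the housing's top. x of its frame runs along the 28 mm length, y through the 10 mm thickness, z up; it turns and rises with the screw.
- turn (a joint): Turning angle of the thumbscrew in rad: 0 at the start, growing anticlockwise seen from above, end stop at 2.6. Until lifted to its thread it is blocked after about 0.06 rad. In the thread it rises 1 mm per rad and from 0.6 rad on stays up when let go. To reach the end most wrists need two grasps.
- cover (a joint): How far the cover has been slid towards the tray's -y, in m: fully shut (stop) at 0.158, starts at 0 to 0.034; the lowered screw blocks it at 0.039. Takes about 2 N to slide.
- handle (a point): Grip point of the aluminium bar handle on the cover: bar 50 mm long (along the tray's x), 10 mm thick (along the tray's y), standing from 46.5 to 76.5 mm above the tray's underside; this point lies 70 mm above the underside, 6.5 mm below the bar's top.
- tv_remote_mid (a point): Centre of the dark grey TV remote, 160 x 42 x 18 mm, loose in the open half of the tray.
- ac_remote_mid (a point): Centre of the beige air-conditioner remote, 135 x 46 x 18 mm, loose in the open half of the tray.
- ring_dish_mid (a point): Centre of the olive ceramic ring dish, 68 mm diameter, 18 mm high, loose in the tray under the fixed panel.
- glass_cube_mid (a point): Centre of the glass cube, 28 mm edge, loose in the tray under the fixed panel.

How it is judged (in metres and radians):
On the way, in this order (a step that is already met when the one before it is completed fails the run):
1. the screw is lifted and turned into its thread (value of joint turn above 0.6 rad), for 0.1 s.
2. the screw is driven to its end (value of joint turn above 2.3 rad), for 0.2 s.
At the end, for the whole second after the job is handed in: The screw stands raised by at least 6 mm on its own thread, turned at least 2.3 rad of its 2.6, and the cover is shut to within 6 mm of its stop; both at rest (value of joint turn above 2.3 rad and z of thumbscrew in the frame of tray above 0.059 m and value of joint cover above 0.152 m and velocity of joint cover below 0.005 m/s and velocity of joint turn below 0.05 rad/s); the robot touches nothing.
It fails at once if the screw is forced (more than 24 N between the screw and its housing, nut or the cover) (contact force between thumbscrew and tray above 24 N).
It fails at once if a thing in the tray is disturbed (moved over 20 mm) (distance of any of tv_remote_mid, ac_remote_mid, ring_dish_mid, glass_cube_mid from where it was at the start of the episode above 0.02 m).
It also fails if it takes over 67 s, if anything falls off the work surface, if the arm or the gripper's body presses on something with over 40 N, if the wrist force passes 120 N, or if a joint passes its speed limit or range.

## Robot

A 6-joint arm with a two-finger parallel gripper is mounted at the origin on the work surface. World frame = base frame: x ahead of the robot, y to its left, z up, the work surface at z = 0. Lengths are in m, angles in degrees, forces in N, time in s.
With the tool pointing down it reaches from about 0.25 to 0.725 m from the base axis. Payload 9.7 kg.
Tool frame: the origin (TCP) lies at the very end of the fingers, on their centre line; the grasp point (between the pads) lies tcp_to_grasp behind it (tcp_to_grasp is the distance from the TCP to the grasp point, in m); z points along the fingers, y is the direction in which the jaws open and shut (so a half turn about z gives the same grasp; the last joint's range is limited). The gripper opens to 85 mm and grips with 20 to 120 N. Pads are 22 mm wide; open, the fingers measure 114 mm over their backs; the gripper's body (76 mm by 85 mm) begins 54 mm behind the grasp point. The pads swing forward as they close: fully open they stand 13 mm farther back than shut.
Start: joints at [-72.651, 4.979, 10.078, 95.1, 0, 90], TCP at [0.164, -0.525, 0.231] pointing down, gripper open.
Joint ranges: [-179.16, 179.16], [-48.56, 103.87], [-65.8, 70.77], [-126.05, 130.52], [-82.76, 87.17], [-180, 180]. Speed limits (degrees/s): [127.2, 127.2, 147.25, 180, 180, 180].

## Interface

Orientations are given as [roll, pitch, yaw] about the fixed x, y, z axes, in that order (R = Rz(yaw) Ry(pitch) Rx(roll)).
In Python, from workcell import * gives the robot as it stands. The module is installed in compiled form; this text tells all that it offers.
- The arm moves only by the shell command python3 -m pendant 'ROWS' [FORCE]. ROWS is JSON, a list of rows, each a list of 3 entries, a list of its own where there are three numbers: the opening in per cent of the stroke, from 0 (shut) to 100 (fully open), then the shift along the world's x, y, z in mm, then the turn, a rotation vector about the world's x, y, z in degrees. A call has 1 to 20 rows; each row is the pose to reach, as a shift and turn from the pose measured when the call began; what a row does not reach only later rows make up. A row lasts 1/8 s, in which the tool goes at most 62.5 mm and 10.7 degrees, less where a joint would pass 70% of its speed; a pose out of reach is approached as far as the arm can. A call with a gripper value outside its range is refused whole. The fingers move at their own pace and stop on an object; FORCE is the grip in N (left out, the last holds). Time passes only in rows, so rows that repeat a pose let the fingers close. It gives the time, the measured TCP pose, the force and the opening at its end, in the units of the state.
- get_obs(): the state, without advancing time (a new reading comes with each control period).
- camera(name): name is "side" or "top" or "wrist"; returns a dict with "img" (420x560x3 uint8, red, green, blue), "fx", "fy", "cx", "cy" (pixels), "cam_to_world" (4x4, takes a point from camera to world coordinates); the wrist camera has in their place "T_tool_cam" (4x4, takes a point from camera to tool coordinates, whose origin is the TCP and whose axes are the flange's). Camera axes: x right, y down, z forward; pixel columns grow to the right and rows downward; lengths in m; the calibration is good to about 2 mm. A picture is of the moment at which its call begins: read the wrist's pose just before it. There is no depth.
- job_done(): hands the job in, once; it reports no verdict.
Trained networks look in a picture, given as the dict that the camera call returned (one of the last four; its "shot" number tells which), for a name from the list of things; names that differ only in an ending like _2 or _b are one class to them, and where a whole thing is asked for, a point or a joint stands for the part that bears it (a point fixed in the world has none). Each returns a list of dicts, best first, with "confidence" (0 to 1); they miss things now and then, are a little off and sometimes report something else, mostly with a low value. They report only what shows in the picture. A call takes as long as a camera call.
- regions_of(picture, label): "region" (420x560 bool, what is visible of it).
- pinpoint(picture, label): "position" ([x, y, z] in m, in world coordinates, good to about 4 mm: a listed point, or the origin of a listed thing).
The state is a dict: "time": time; "q": joint angles; "qd": joint speeds; "joint_efforts": joint torques, N m; "ee_pos": TCP position; "tcp_rot": TCP orientation; "wrist_force": force on the tool from outside, world axes, zero at the start; "torque": the same for the moment, N m; "opening": finger opening in m.
Only numpy, scipy, OpenCV 4.12 (cv2) and the standard library are available. Lean on these libraries where they do the work, as an engineer would, in place of code of your own. Each camera call takes 0.05 s, during which the arm holds its last target. There are 200 camera calls.

## Working session

There is one attempt and no reset: what is moved stays moved. The work goes in short steps, Python scripts to look and compute and a shell command to move; the robot and the scene stay as the last step left them, time stands still between calls to the robot, and variables do not carry over. Pictures are saved under pics/ and viewed, about 8 in all and at most 12, crops included, and the job is handed in when it is done.

```bash
mkdir -p pics; python3 - <<'E'
from workcell import *
import cv2,numpy as np
o=get_obs(); print({k:np.round(v,3).tolist() for k,v in o.items()})
try: print(tcp_to_grasp)
except Exception as e: print(e)
ims=[]
for n in ("side","top"):
    c=camera(n); ims.append(c["img"])
    print(n,np.round(c["cam_to_world"],3).tolist(),c["fx"])
    for l in ("tray","housing","thumbscrew","knob","handle","tv_remote_mid","ac_remote_mid","ring_dish_mid","glass_cube_mid"):
        print(l,[(np.round(d["position"],4).tolist(),round(d["confidence"],2)) for d in pinpoint(c,l)[:2]])
for n,i in zip(("side","top"),ims): cv2.imwrite(f"pics/{n}0.png",i[:,:,::-1])
E
```

```text
{'time': 0.0, 'q': [-72.651, 5.01, 10.034, 95.1, 0.0, 90.0], 'qd': [0.032, -0.088, -0.062, -0.082, 0.01, -0.075], 'joint_efforts': [0.0, -52.039, 46.48, 0.016, 0.0, -0.0], 'ee_pos': [0.164, -0.525, 0.231], 'tcp_rot': [-179.924, -0.0, 17.349], 'wrist_force': [-0.335, 0.303, -0.785], 'torque': [0.024, 0.005, -0.003], 'opening': 0.085}
0.0187
side [[-0.893, -0.267, 0.363, 0.329], [-0.451, 0.537, -0.713, 0.552], [-0.005, -0.8, -0.6, 0.483], [0.0, 0.0, 0.0, 1.0]] 466.1317416266195
tray [([0.5446, 0.1151, -0.0009], 0.7)]
housing [([0.621, 0.0638, 0.0771], 0.8), ([0.6232, 0.0576, 0.1014], 0.25)]
thumbscrew []
knob [([0.6229, 0.0598, 0.1006], 0.88)]
handle [([0.511, 0.1289, 0.0704], 0.75)]
tv_remote_mid [([0.5303, -0.0085, 0.0139], 0.77)]
ac_remote_mid [([0.5301, 0.0646, 0.0126], 0.91)]
ring_dish_mid []
glass_cube_mid []
top [[0.016, -0.991, 0.134, 0.511], [-1.0, -0.018, -0.008, 0.102], [0.011, -0.134, -0.991, 0.75], [0.0, 0.0, 0.0, 1.0]] 418.6428468857552
tray [([0.5378, 0.1152, 0.0016], 0.68)]
housing [([0.626, 0.0608, 0.0763], 0.64), ([0.6162, 0.0569, 0.0539], 0.58)]
thumbscrew [([0.6209, 0.0626, 0.052], 0.49)]
knob [([0.6183, 0.0611, 0.1054], 0.45), ([0.5125, 0.1254, 0.07], 0.4)]
handle [([0.5116, 0.1272, 0.0672], 0.87)]
tv_remote_mid [([0.5271, -0.0034, 0.013], 0.58), ([0.6204, 0.0582, 0.0553], 0.55)]
ac_remote_mid [([0.5295, 0.0616, 0.0152], 0.97)]
ring_dish_mid []
glass_cube_mid []
```

```bash
python3 - <<'E'
import cv2,numpy as np
a=cv2.imread("pics/side0.png");b=cv2.imread("pics/top0.png")
cv2.imwrite("pics/both.png",cv2.resize(np.hstack([a,b]),(800,300),interpolation=cv2.INTER_AREA))
E
```

```text
(no output)
```

View pics/side0.png

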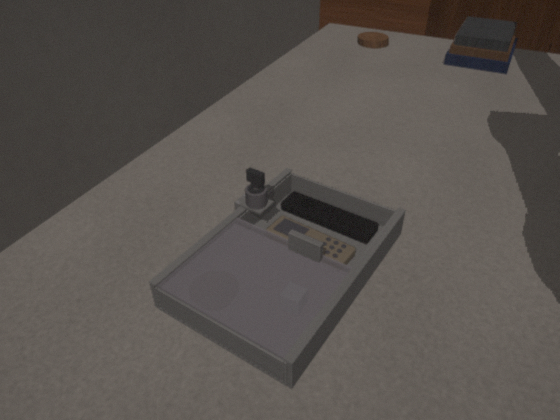

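View pics/top0.png

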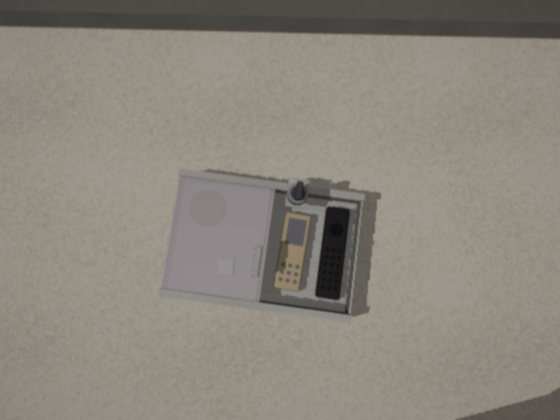

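The side view shows the knob at (256,178) above the housing at (256,197). The top view shows the tray yawed about -7°, the handle at (257,262) and both remotes lying in the open half. Next I move above the knob for a close look.

```bash
python3 -m pendant '[[100,[60,80,0],[0,0,0]],[100,[120,160,0],[0,0,0]],[100,[150,200,0],[0,0,0]],[100,[190,250,0],[0,0,0]],[100,[230,300,0],[0,0,0]],[100,[270,350,0],[0,0,0]],[100,[310,400,0],[0,0,0]],[100,[350,450,0],[0,0,0]],[100,[390,500,0],[0,0,0]],[100,[420,540,0],[0,0,0]],[100,[440,570,0],[0,0,0]],[100,[456,585,0],[0,0,0]],[100,[456,585,0],[0,0,0]],[100,[456,585,0],[0,0,0]],[100,[456,585,0],[0,0,0]]]'
python3 - <<'E'
from workcell import *
import cv2,numpy as np
from scipy.spatial.transform import Rotation as R
o=get_obs(); print(o["q"],o["ee_pos"],o["tcp_rot"])
c=camera("wrist"); cv2.imwrite("pics/w1.png",c["img"][:,:,::-1])
print(np.round(c["T_tool_cam"],3).tolist(),c["fx"],c["cx"],c["cy"])
for l in ("housing","thumbscrew","knob","handle"):
    print(l,[(np.round(d["position"],4).tolist(),round(d["confidence"],2)) for d in pinpoint(c,l)[:2]])
T=np.eye(4);T[:3,:3]=R.from_euler("xyz",o["tcp_rot"],degrees=True).as_matrix();T[:3,3]=o["ee_pos"]
W=T@c["T_tool_cam"];np.save("W1.npy",W)
for l in ("knob","handle"):
    for d in regions_of(c,l)[:1]:
        m=d["region"].astype(np.uint8)
        cs=max(cv2.findContours(m,0,2)[0],key=cv2.contourArea)
        r=cv2.boxPoints(cv2.minAreaRect(cs)); z=.111 if l=="knob" else .0765
        ray=np.c_[(r[:,0]-c["cx"])/c["fx"],(r[:,1]-c["cy"])/c["fy"],np.ones(4)]@W[:3,:3].T
        P=W[:3,3]+ray*((z-W[2,3])/ray[:,2])[:,None]
        print(l,d["confidence"],r.round(0).tolist(),P.round(4).tolist(),P.mean(0))
E
```

```text
time: 2.88
ee_pos: [0.6195, 0.059, 0.232]
tcp_rot: [180.0, -0.0, 17.3]
wrist_force: [-0.7, -0.1, 0.0]
opening: 0.0847
[ 5.44534026e+00  1.53091791e+01  2.19775306e+01  9.66242451e+01
 -6.35433116e-03  1.68162970e+02] [0.6195412  0.05902682 0.23199287] [ 1.79984733e+02 -4.18650591e-02  1.72823736e+01]
[[0.0, -0.96, -0.28, 0.07], [1.0, 0.0, 0.001, 0.002], [-0.001, -0.28, 0.96, -0.144], [0.0, 0.0, 0.0, 1.0]] 291.5657701346915 277.91453751287895 206.30162682382556
housing [([0.6245, 0.0607, 0.0779], 0.66)]
thumbscrew [([0.627, 0.0625, 0.0517], 0.58)]
knob [([0.6224, 0.0577, 0.1014], 0.75)]
handle [([0.5126, 0.1256, 0.0698], 0.69)]
knob 0.85 [[264.0, 206.0], [277.0, 177.0], [290.0, 183.0], [276.0, 212.0]] [[0.6099, 0.0681, 0.111], [0.6403, 0.064, 0.111], [0.6385, 0.0512, 0.111], [0.6078, 0.0549, 0.111]] [0.62411158 0.05953419 0.111     ]
handle 0.67 [[46.0, 243.0], [107.0, 99.0], [251.0, 160.0], [191.0, 304.0]] [[0.4875, 0.2845, 0.0765], [0.6575, 0.2418, 0.0765], [0.6429, 0.0928, 0.0765], [0.459, 0.1148, 0.0765]] [0.56172699 0.18346223 0.0765    ]
```

View pics/w1.png

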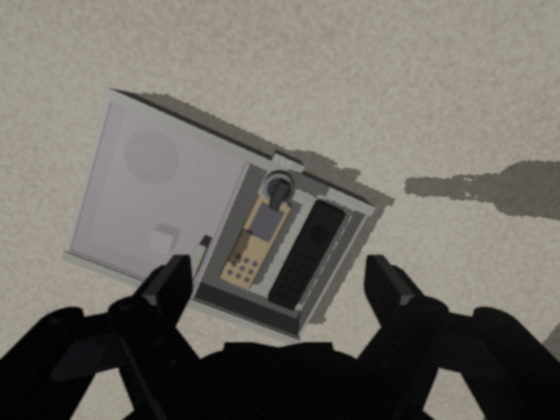

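The wrist view shows the knob bar at (277,195), roughly aligned with the tray (-7°). Since q6 falls as the knob turns anticlockwise, grasping at yaw 173 lets me do the whole turn in one grasp (q6 from 12 to -137).

```bash
python3 -m pendant '[[60,[0,0,0],[0,0,10.4]],[60,[3,0,0],[0,0,20.8]],[60,[3,0,0],[0,0,31.2]],[60,[3,0,0],[0,0,41.6]],[60,[3,0,0],[0,0,52]],[60,[3,0,0],[0,0,62.4]],[60,[3,0,0],[0,0,72.8]],[60,[3,0,0],[0,0,83.2]],[60,[3,0,0],[0,0,93.6]],[60,[3,0,0],[0,0,104]],[60,[3,0,0],[0,0,114.4]],[60,[3,0,0],[0,0,124.8]],[60,[3,0,-20],[0,0,135.2]],[60,[3,0,-40],[0,0,145.6]],[60,[3,0,-60],[0,0,155.7]],[60,[3,0,-70],[0,0,155.7]],[60,[3,0,-70],[0,0,155.7]],[60,[3,0,-70],[0,0,155.7]]]'
python3 - <<'E'
from workcell import *
import cv2,numpy as np
from scipy.spatial.transform import Rotation as R
o=get_obs(); print(o["q"],o["ee_pos"],o["tcp_rot"])
c=camera("wrist"); cv2.imwrite("pics/w2.png",c["img"][:,:,::-1])
for l in ("housing","knob"):
    print(l,[(np.round(d["position"],4).tolist(),round(d["confidence"],2)) for d in pinpoint(c,l)[:2]])
T=np.eye(4);T[:3,:3]=R.from_euler("xyz",o["tcp_rot"],degrees=True).as_matrix();T[:3,3]=o["ee_pos"]
W=T@c["T_tool_cam"]
for l in ("knob",):
    for d in regions_of(c,l)[:1]:
        m=d["region"].astype(np.uint8)
        cs=max(cv2.findContours(m,0,2)[0],key=cv2.contourArea)
        r=cv2.boxPoints(cv2.minAreaRect(cs)); z=.111
        ray=np.c_[(r[:,0]-c["cx"])/c["fx"],(r[:,1]-c["cy"])/c["fy"],np.ones(4)]@W[:3,:3].T
        P=W[:3,3]+ray*((z-W[2,3])/ray[:,2])[:,None]
        print(l,d["confidence"],r.round(0).tolist(),P.round(4).tolist(),P.mean(0))
E
```

```text
time: 5.48
ee_pos: [0.6232, 0.0597, 0.1626]
tcp_rot: [180.0, 0.0, 172.9]
wrist_force: [0.2, -0.8, 0.3]
opening: 0.0508
[5.46687622e+00 1.46522098e+01 1.34730867e+01 8.87762097e+01
 1.15022692e-02 1.25732962e+01] [0.62317944 0.05969924 0.16255452] [1.79979050e+02 4.10920938e-02 1.72893577e+02]
housing [([0.6188, 0.06, 0.0768], 0.82)]
knob [([0.6234, 0.0589, 0.101], 0.94)]
knob 0.82 [[267.0, 201.0], [287.0, 201.0], [287.0, 243.0], [267.0, 243.0]] [[0.6041, 0.0523, 0.111], [0.6058, 0.0661, 0.111], [0.6371, 0.0625, 0.111], [0.6353, 0.0481, 0.111]] [0.62057269 0.05723535 0.111     ]
```

View pics/w2.png

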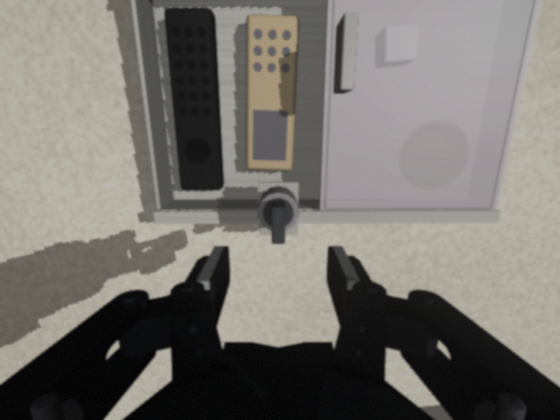

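The knob is now aligned with the jaws: its bar sits at (278,225), midway between the fingertips at 222 and 337. I'll descend and close gently.

```bash
python3 -m pendant '[[60,[-1,-1,-20],[0,0,0.1]],[60,[-1,-1,-40],[0,0,0.1]],[60,[-1,-1,-60],[0,0,0.1]],[60,[-1,-1,-70],[0,0,0.1]],[60,[-1,-1,-75],[0,0,0.1]],[60,[-1,-1,-75],[0,0,0.1]],[20,[-1,-1,-75],[0,0,0.1]],[20,[-1,-1,-75],[0,0,0.1]],[20,[-1,-1,-75],[0,0,0.1]]]' 20
python3 -m pendant '[[16,[0,0,0],[0,0,0]],[13,[0,0,0],[0,0,0]],[10,[0,0,0],[0,0,0]],[8,[0,0,0],[0,0,0]],[8,[0,0,0],[0,0,0]],[8,[0,0,0],[0,0,0]]]' 20
```

```text
time: 6.8
ee_pos: [0.6223, 0.0587, 0.0876]
tcp_rot: [180.0, 0.1, 173.1]
wrist_force: [0.6, 0.1, -0.3]
opening: 0.0174
time: 7.55
ee_pos: [0.6224, 0.0592, 0.0878]
tcp_rot: [179.9, 0.1, 173.1]
wrist_force: [0.3, 5.5, 1.1]
opening: 0.0097
```

```bash
python3 -m pendant '[[0,[0,0.6,0],[0,0,0]],[0,[0,0.6,0],[0,0,0]],[0,[0,0.6,0],[0,0,0]]]' 30; python3 -c "
from workcell import *
print(get_obs()['torque'])"
```

```text
time: 7.92
ee_pos: [0.6224, 0.0595, 0.0878]
tcp_rot: [179.9, 0.1, 173.1]
wrist_force: [-1.1, 0.2, 1.2]
opening: 0.0097
[-0.0988058  -0.04276455  0.01164861]
```

```bash
python3 -m pendant '[[0,[0,0,1],[0,0,0]],[0,[0,0,2],[0,0,0]],[0,[0,0,3],[0,0,0]],[0,[0,0,4],[0,0,0]],[0,[0,0,5],[0,0,0]],[0,[0,0,6],[0,0,0]],[0,[0,0,7],[0,0,0]],[0,[0,0,7],[0,0,0]]]'; python3 -m pendant '[[0,[0,0,0.6],[0,0,0]],[0,[0,0,1],[0,0,0]],[0,[0,0,1],[0,0,0]]]'
```

```text
time: 8.93
ee_pos: [0.6224, 0.0595, 0.0948]
tcp_rot: [180.0, 0.1, 173.1]
wrist_force: [2.2, -0.2, -5.9]
opening: 0.009
time: 9.3
ee_pos: [0.6223, 0.0595, 0.0958]
tcp_rot: [180.0, 0.1, 173.1]
wrist_force: [2.0, 0.7, -7.0]
opening: 0.0093
```

```bash
for i in 1; do python3 -m pendant '[[0,[0,0,0.4],[0,0,0]],[0,[0,0,0.7],[0,0,0]],[0,[0,0,0.7],[0,0,0]]]'|grep -E "ee_|for"; python3 -m pendant '[[0,[0,0,0.4],[0,0,0]],[0,[0,0,0.6],[0,0,0]],[0,[0,0,0.6],[0,0,0]]]'|grep -E "ee_|for";done
```

```text
ee_pos: [0.6223, 0.0595, 0.0966]
wrist_force: [2.4, 0.6, -5.9]
ee_pos: [0.6223, 0.0595, 0.0972]
wrist_force: [2.1, 1.6, -6.2]
```

```bash
python3 -m pendant '[[0,[0,0,0.4],[0,0,0]],[0,[0,0,0.7],[0,0,0]],[0,[0,0,0.7],[0,0,0]]]'|grep -E "ee_|for"; python3 -m pendant '[[0,[0,0,0.4],[0,0,0]],[0,[0,0,0.7],[0,0,0]],[0,[0,0,0.7],[0,0,0]]]'|grep -E "ee_|for"
```

```text
ee_pos: [0.6223, 0.0595, 0.0979]
wrist_force: [1.0, 1.4, -6.3]
ee_pos: [0.6223, 0.0595, 0.0986]
wrist_force: [2.6, 0.2, -7.0]
```

```bash
python3 -m pendant '[[0,[0,0,0.4],[0,0,0]],[0,[0,0,0.7],[0,0,0]],[0,[0,0,0.7],[0,0,0]]]'|grep -E "ee_|for"; python3 -m pendant '[[0,[0,0,0.4],[0,0,0]],[0,[0,0,0.7],[0,0,0]],[0,[0,0,0.7],[0,0,0]]]'|grep -E "ee_|for"
```

```text
ee_pos: [0.6223, 0.0595, 0.0993]
wrist_force: [2.6, 0.8, -6.4]
ee_pos: [0.6223, 0.0595, 0.1001]
wrist_force: [2.5, 1.0, -7.4]
```

```bash
python3 -m pendant '[[0,[0,0,0.4],[0,0,0]],[0,[0,0,0.6],[0,0,0]],[0,[0,0,0.6],[0,0,0]]]'|grep -E "ee_|for"
```

```text
ee_pos: [0.6223, 0.0595, 0.1007]
wrist_force: [2.0, 1.5, -7.9]
```

```bash
python3 -m pendant '[[0,[0,0,0.4],[0,0,0]],[0,[0,0,0.7],[0,0,0]],[0,[0,0,0.7],[0,0,0]]]'|grep -E "ee_|for"; python3 -m pendant '[[0,[0,0,0.4],[0,0,0]],[0,[0,0,0.6],[0,0,0]],[0,[0,0,0.6],[0,0,0]]]'|grep -E "ee_|for"
```

```text
ee_pos: [0.6223, 0.0595, 0.1014]
wrist_force: [2.2, 0.6, -7.7]
ee_pos: [0.6223, 0.0595, 0.102]
wrist_force: [2.1, 0.5, -7.0]
```

```bash
python3 -m pendant '[[0,[0,0,0.4],[0,0,0]],[0,[0,0,0.7],[0,0,0]],[0,[0,0,0.7],[0,0,0]]]'|grep -E "ee_|for"; python3 -m pendant '[[0,[0,0,0.4],[0,0,0]],[0,[0,0,0.6],[0,0,0]],[0,[0,0,0.6],[0,0,0]]]'|grep -E "ee_|for"
```

```text
ee_pos: [0.6223, 0.0595, 0.1028]
wrist_force: [2.7, 1.0, -7.9]
ee_pos: [0.6223, 0.0595, 0.1034]
wrist_force: [1.9, 0.1, -9.0]
```

```bash
python3 -m pendant '[[0,[0,0,0.3],[0,0,0]],[0,[0,0,0.6],[0,0,0]],[0,[0,0,0.6],[0,0,0]]]'|grep -E "ee_|for"; python3 -m pendant '[[0,[0,0,0.3],[0,0,0]],[0,[0,0,0.5],[0,0,0]],[0,[0,0,0.5],[0,0,0]]]'|grep -E "ee_|for"
python3 - <<'E'
from workcell import *
import numpy as np
c=camera("side")
for l in ("housing","knob"):
    print(l,[(np.round(d["position"],4).tolist(),round(d["confidence"],2)) for d in pinpoint(c,l)[:2]])
E
```

```text
ee_pos: [0.6223, 0.0595, 0.1038]
wrist_force: [3.6, 0.8, -8.5]
ee_pos: [0.6223, 0.0595, 0.1041]
wrist_force: [3.7, 0.2, -12.0]
housing [([0.6228, 0.0586, 0.0781], 0.89)]
knob [([0.6214, 0.0637, 0.1171], 0.62)]
```

Contact shows as the force rising to 12 N at about 16 mm of lift, and the camera confirms the knob rose with the gripper. I'll turn a little and check.

```bash
python3 -m pendant '[[0,[0,0,0.1],[0,0,2]],[0,[0,0,0.1],[0,0,4]],[0,[0,0,0.1],[0,0,6]],[0,[0,0,0.1],[0,0,6]]]'; python3 -c "
from workcell import *
print(get_obs()['torque'])"
```

```text
time: 14.82
ee_pos: [0.6222, 0.0595, 0.1043]
tcp_rot: [180.0, 0.0, 179.1]
wrist_force: [3.8, -0.4, -11.4]
opening: 0.0092
[ 0.00797559 -0.85659446  0.03131688]
```

```bash
python3 -m pendant '[[0,[0,0,0.1],[0,0,5]],[0,[0,0,0.2],[0,0,10]],[0,[0,0,0.3],[0,0,15]],[0,[0,0,0.3],[0,0,20]],[0,[0,0,0.4],[0,0,25]],[0,[0,0,0.5],[0,0,30]],[0,[0,0,0.5],[0,0,30]]]'; python3 -c "
from workcell import *
print(get_obs()['torque'])"
```

```text
time: 15.7
ee_pos: [0.6224, 0.0592, 0.1049]
tcp_rot: [180.0, 0.1, -150.9]
wrist_force: [4.7, -1.8, -11.9]
opening: 0.009
[-0.3927877  -1.04818496  0.03990328]
```

```bash
python3 -m pendant '[[0,[0,0,0.1],[0,0,7]],[0,[0,0,0.2],[0,0,14]],[0,[0,0,0.3],[0,0,21]],[0,[0,0,0.4],[0,0,28]],[0,[0,0,0.6],[0,0,35]],[0,[0,0,0.7],[0,0,42]],[0,[0,0,0.8],[0,0,50]],[0,[0,0,0.8],[0,0,50]]]'; python3 -c "
from workcell import *
print(get_obs()['torque'])"
```

```text
time: 16.7
ee_pos: [0.6229, 0.0589, 0.1057]
tcp_rot: [-179.9, 0.0, -101.0]
wrist_force: [6.3, -0.6, -12.5]
opening: 0.009
[-0.39879032 -1.46015476  0.06459568]
```

```bash
python3 -m pendant '[[0,[0.5,0,0.1],[0,0,7]],[0,[0.5,0,0.2],[0,0,14]],[0,[0.5,0,0.3],[0,0,21]],[0,[0.5,0,0.4],[0,0,28]],[0,[0.5,0,0.6],[0,0,35]],[0,[0.5,0,0.7],[0,0,42]],[0,[0.5,0,0.8],[0,0,48]],[0,[0.5,0,0.9],[0,0,55]],[0,[0.5,0,0.9],[0,0,55]]]'; python3 -c "
from workcell import *
print(get_obs()['torque'],get_obs()['q'])"
```

```text
time: 17.82
ee_pos: [0.6236, 0.059, 0.1067]
tcp_rot: [-179.9, 0.0, -46.0]
wrist_force: [5.8, 0.7, -12.3]
opening: 0.0094
[ 0.09857791 -1.28219773  0.0108027 ] [ 5.37143181e+00  1.47321031e+01  7.40840202e+00  8.26242245e+01
  7.99084787e-02 -1.28623965e+02]
```

```bash
python3 -m pendant '[[0,[0,0,0],[0,0,2]],[0,[0,0,0],[0,0,4]],[0,[0,0,0],[0,0,4]],[0,[0,0,-0.5],[0,0,4]],[0,[0,0,-0.5],[0,0,4]]]'; python3 -c "
from workcell import *
print(get_obs()['torque'])"
python3 -m pendant '[[50,[0,0,-0.4],[0,0,0]],[50,[0,0,-0.4],[0,0,0]],[50,[0,0,-0.4],[0,0,0]],[50,[0,0,-0.4],[0,0,0]],[50,[0,0,0],[0,0,0]],[50,[0,0,20],[0,0,0]],[50,[0,0,50],[0,0,0]],[60,[0,0,70],[0,0,0]],[60,[0,0,70],[0,0,0]]]'
python3 - <<'E'
from workcell import *
import cv2,numpy as np
from scipy.spatial.transform import Rotation as R
o=get_obs()
c=camera("wrist"); im=c["img"]
print("handle w",[np.round(d["position"],4).tolist() for d in pinpoint(c,"handle")[:1]])
T=np.eye(4);T[:3,:3]=R.from_euler("xyz",o["tcp_rot"],degrees=True).as_matrix();T[:3,3]=o["ee_pos"]
W=T@c["T_tool_cam"]
for d in regions_of(c,"knob")[:1]:
        m=d["region"].astype(np.uint8)
        cs=max(cv2.findContours(m,0,2)[0],key=cv2.contourArea)
        r=cv2.boxPoints(cv2.minAreaRect(cs)); z=.129
        ray=np.c_[(r[:,0]-c["cx"])/c["fx"],(r[:,1]-c["cy"])/c["fy"],np.ones(4)]@W[:3,:3].T
        P=W[:3,3]+ray*((z-W[2,3])/ray[:,2])[:,None]
        print(d["confidence"],r.round(0).tolist(),P.round(4).tolist())
s=camera("side")
for l in ("knob","handle","ac_remote_mid","tv_remote_mid"): print(l,[(np.round(d["position"],4).tolist(),round(d["confidence"],2)) for d in pinpoint(s,l)[:2]])
cv2.imwrite("pics/m3.png",np.hstack([im[:, 80:480],s["img"][100:,100:500].repeat(1,0) if 0 else np.pad(s["img"][100:,100:500],((0,100),(0,0),(0,0)))])[:,:,::-1])
E
```

```text
time: 18.45
ee_pos: [0.6237, 0.0591, 0.1064]
tcp_rot: [-179.9, 0.0, -42.0]
wrist_force: [3.8, -0.4, -9.4]
opening: 0.0096
[ 0.06451664 -1.05901499 -0.03471183]
time: 19.58
ee_pos: [0.6244, 0.0591, 0.178]
tcp_rot: [-179.8, -0.1, -42.0]
wrist_force: [-0.2, 0.1, -0.5]
opening: 0.0514
handle w [[0.5132, 0.1288, 0.0731]]
0.97 [[269.0, 202.0], [288.0, 202.0], [288.0, 244.0], [269.0, 244.0]] [[0.6418, 0.0496, 0.129], [0.6331, 0.0399, 0.129], [0.6098, 0.0605, 0.129], [0.6188, 0.0706, 0.129]]
knob [([0.6235, 0.0606, 0.1172], 0.55)]
handle [([0.5091, 0.1274, 0.0698], 0.83)]
ac_remote_mid [([0.5309, 0.062, 0.0128], 0.56)]
tv_remote_mid [([0.5293, -0.0094, 0.012], 0.56)]
```

View pics/m3.png

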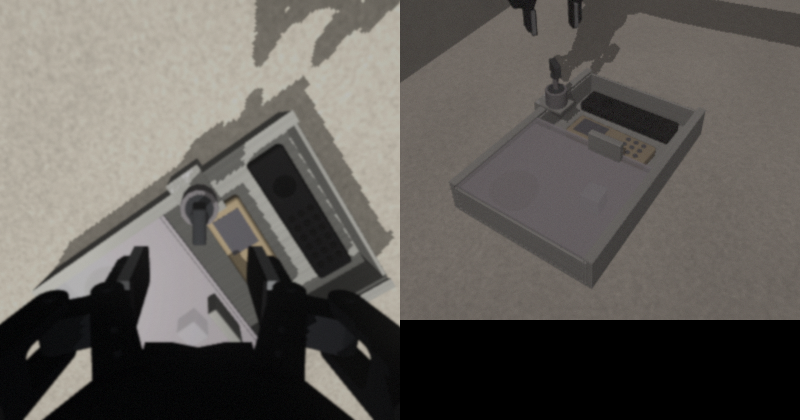

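The screw holds itself up: the knob reads z≈0.117 and its axis has turned about 145° (2.53 rad). The remotes haven't moved. Next I go to the handle at about (0.5115, 0.1276), yaw 173.

```bash
python3 -m pendant '[[60,[-8,5,0],[0,0,-10]],[60,[-16,10,0],[0,0,-20]],[60,[-24,15,0],[0,0,-30]],[60,[-32,20,0],[0,0,-40]],[60,[-40,25,0],[0,0,-50]],[60,[-48,30,0],[0,0,-60]],[60,[-56,35,0],[0,0,-70]],[60,[-64,40,0],[0,0,-80]],[60,[-72,45,0],[0,0,-90]],[60,[-80,50,0],[0,0,-100]],[60,[-88,55,0],[0,0,-110]],[60,[-96,60,0],[0,0,-120]],[60,[-104,64,-10],[0,0,-130]],[60,[-113,68,-20],[0,0,-140]],[60,[-113,68,-40],[0,0,-145]],[60,[-113,68,-40],[0,0,-145]],[60,[-113,68,-40],[0,0,-145]],[60,[-113,68,-40],[0,0,-145]]]'
python3 - <<'E'
from workcell import *
import cv2,numpy as np
c=camera("wrist")
print([(np.round(d["position"],4).tolist(),d["confidence"]) for d in pinpoint(c,"handle")[:2]])
cv2.imwrite("pics/w4.png",c["img"][:,:,::-1])
E
```

```text
time: 22.22
ee_pos: [0.5108, 0.1271, 0.1364]
tcp_rot: [-180.0, 0.1, 173.0]
wrist_force: [-0.4, -0.0, 0.4]
opening: 0.0514
[([0.5136, 0.1247, 0.0721], 0.7)]
```

View pics/w4.png

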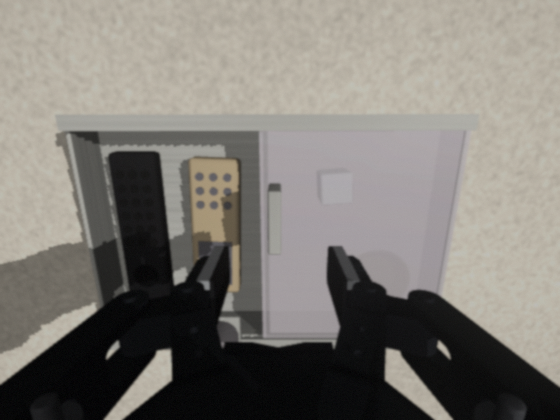

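The handle bar is at (274,218), parallel to the jaws and centred between them. I'll descend and grip it.

```bash
python3 -m pendant '[[60,[1,-1,-30],[0,0,0]],[60,[1,-1,-60],[0,0,0]],[60,[1,-1,-75],[0,0,0]],[60,[1,-1,-82],[0,0,0]],[60,[1,-1,-82],[0,0,0]],[20,[1,-1,-82],[0,0,0]],[20,[1,-1,-82],[0,0,0]],[12,[1,-1,-82],[0,0,0]],[6,[1,-1,-82],[0,0,0]],[0,[1,-1,-82],[0,0,0]],[0,[1,-1,-82],[0,0,0]],[0,[1,-1,-82],[0,0,0]]]' 20
```

```text
time: 23.82
ee_pos: [0.5121, 0.1261, 0.0548]
tcp_rot: [-180.0, 0.2, 173.0]
wrist_force: [-0.6, -1.9, 6.0]
opening: 0.0096
```

```bash
python3 -m pendant '[[0,[0,0,1],[0,0,0]],[0,[-0.5,-4,1],[0,0,0]],[0,[-1,-8,1],[0,0,0]],[0,[-1.5,-12,1],[0,0,0]],[0,[-2,-16,1],[0,0,0]],[0,[-2.5,-20,1],[0,0,0]],[0,[-3,-24,1],[0,0,0]],[0,[-3.4,-28,1],[0,0,0]],[0,[-3.9,-32,1],[0,0,0]],[0,[-4.4,-36,1],[0,0,0]],[0,[-4.9,-40,1],[0,0,0]],[0,[-4.9,-40,1],[0,0,0]]]' 30
```

```text
time: 25.32
ee_pos: [0.5071, 0.0855, 0.055]
tcp_rot: [-179.9, 0.1, 173.0]
wrist_force: [4.9, -1.3, -8.7]
opening: 0.0096
```

```bash
python3 -m pendant '[[0,[0.3,-5,-0.5],[0,0,0]],[0,[-0.5,-10,-0.5],[0,0,0]],[0,[-1.1,-15,-0.5],[0,0,0]],[0,[-1.7,-20,-0.5],[0,0,0]],[0,[-2.3,-25,-0.5],[0,0,0]],[0,[-2.9,-30,-0.5],[0,0,0]],[0,[-3.5,-35,-0.5],[0,0,0]],[0,[-4.1,-40,-0.5],[0,0,0]],[0,[-4.7,-45,-0.5],[0,0,0]],[0,[-5.3,-50,-0.5],[0,0,0]],[0,[-5.9,-55,-0.5],[0,0,0]],[0,[-6.5,-60,-0.5],[0,0,0]],[0,[-7.1,-65,-0.5],[0,0,0]],[0,[-7.7,-70,-0.5],[0,0,0]],[0,[-8.3,-75,-0.5],[0,0,0]],[0,[-8.3,-75,-0.5],[0,0,0]]]'
```

```text
time: 27.32
ee_pos: [0.4981, 0.01, 0.0548]
tcp_rot: [-179.9, 0.1, 173.0]
wrist_force: [-6.0, -0.3, 5.2]
opening: 0.0096
```

```bash
python3 -m pendant '[[0,[-0.8,-2,0.2],[0,0,0]],[0,[-1,-4,0.2],[0,0,0]],[0,[-1.2,-6,0.2],[0,0,0]],[0,[-1.4,-8,0.2],[0,0,0]],[0,[-1.6,-10,0.2],[0,0,0]],[0,[-1.6,-10,0.2],[0,0,0]]]'; python3 -m pendant '[[0,[-0.2,-2,0],[0,0,0]],[0,[-0.5,-4,0],[0,0,0]],[0,[-0.7,-6,0],[0,0,0]],[0,[-0.9,-8,0],[0,0,0]],[0,[-0.9,-8,0],[0,0,0]]]'
```

```text
time: 28.08
ee_pos: [0.4967, -0.0004, 0.0549]
tcp_rot: [-179.9, 0.1, 173.0]
wrist_force: [5.7, 0.5, -5.2]
opening: 0.0091
time: 28.7
ee_pos: [0.4957, -0.0087, 0.0549]
tcp_rot: [-179.9, 0.1, 172.9]
wrist_force: [3.6, -0.7, -3.3]
opening: 0.0097
```

```bash
python3 -m pendant '[[0,[0,-2,0],[0,0,0]],[0,[-0.2,-4,0],[0,0,0]],[0,[-0.5,-6,0],[0,0,0]],[0,[-0.7,-8,0],[0,0,0]],[0,[-0.7,-8,0],[0,0,0]]]';python3 -m pendant '[[0,[-0.2,-2,0],[0,0,0]],[0,[-0.5,-4,0],[0,0,0]],[0,[-0.7,-6,0],[0,0,0]],[0,[-0.7,-6,0],[0,0,0]]]'
```

```text
time: 29.32
ee_pos: [0.4948, -0.017, 0.0549]
tcp_rot: [-179.8, 0.1, 172.9]
wrist_force: [-0.7, 0.9, -1.6]
opening: 0.0095
time: 29.82
ee_pos: [0.494, -0.0232, 0.0549]
tcp_rot: [-179.8, 0.1, 172.9]
wrist_force: [0.3, 0.2, -1.8]
opening: 0.0093
```

```bash
python3 -m pendant '[[0,[-0.2,-2,0],[0,0,0]],[0,[-0.4,-3,0],[0,0,0]],[0,[-0.4,-3,0],[0,0,0]]]';python3 -m pendant '[[0,[-0.2,-2,0],[0,0,0]],[0,[-0.4,-3,0],[0,0,0]],[0,[-0.4,-3,0],[0,0,0]]]'
```

```text
time: 30.2
ee_pos: [0.4936, -0.0264, 0.0549]
tcp_rot: [-179.8, 0.1, 172.9]
wrist_force: [1.0, 0.4, -2.3]
opening: 0.0093
time: 30.58
ee_pos: [0.4934, -0.0286, 0.0549]
tcp_rot: [-179.9, 0.1, 172.9]
wrist_force: [1.8, 7.2, -4.2]
opening: 0.0094
```

```bash
python3 -m pendant '[[0,[0,-0.6,0],[0,0,0]],[0,[0,-1.2,0],[0,0,0]],[0,[0,-1.2,0],[0,0,0]]]'; python3 -m pendant '[[0,[0,0.2,0],[0,0,0]],[0,[0,0.2,0],[0,0,0]],[30,[0,0.2,0.5],[0,0,0]],[50,[0,0.2,0.5],[0,0,0]],[50,[0,0.2,0.5],[0,0,0]],[50,[0,0.2,1],[0,0,0]],[50,[0,0.2,20],[0,0,0]],[50,[0,0.2,50],[0,0,0]],[50,[0,0,100],[0,0,0]],[50,[-50,0,140],[0,0,0]],[50,[-100,0,150],[0,0,0]],[50,[-150,-40,150],[0,0,0]],[50,[-150,-90,150],[0,0,0]],[50,[-150,-150,150],[0,0,0]],[50,[-150,-150,150],[0,0,0]],[50,[-150,-150,150],[0,0,0]]]'
python3 - <<'E'
from workcell import *
import cv2,numpy as np
ims=[]
for n in("side","top"):
    c=camera(n); ims.append(c["img"])
    for l in ("knob","handle","ac_remote_mid","tv_remote_mid"): print(n,l,[(np.round(d["position"],4).tolist(),round(d["confidence"],2)) for d in pinpoint(c,l)[:2]])
cv2.imwrite("pics/end.png",np.hstack([ims[0][100:,100:500],ims[1][100:,100:500]])[:,:,::-1])
print(get_obs()["wrist_force"])
E
```

```text
time: 30.95
ee_pos: [0.4934, -0.0286, 0.0549]
tcp_rot: [179.9, 0.1, 173.0]
wrist_force: [1.0, 9.1, -2.1]
opening: 0.0092
time: 32.95
ee_pos: [0.3432, -0.1787, 0.2057]
tcp_rot: [179.9, 0.1, 172.9]
wrist_force: [0.0, 0.9, 0.0]
opening: 0.0426
side knob [([0.6226, 0.0602, 0.1193], 0.61)]
side handle [([0.4926, -0.027, 0.0669], 0.66)]
side ac_remote_mid []
side tv_remote_mid []
top knob [([0.6216, 0.0615, 0.1199], 0.53)]
top handle [([0.4902, -0.0257, 0.0696], 0.9)]
top ac_remote_mid []
top tv_remote_mid []
[ 0.04654491 -0.21857267 -0.24852238]
```

View pics/end.png

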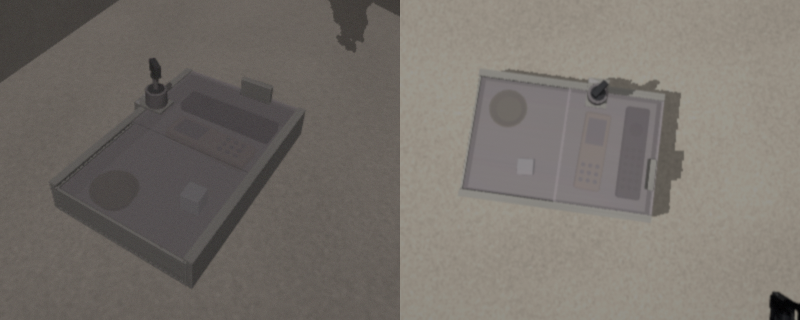

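The cover is shut over the remotes with its handle at the -y rim, the knob is up, and the arm is clear.

```bash
python3 -c "
from workcell import *
print(job_done())"
```

```text
the job is handed in; nothing more can be done
None
```

The thumbscrew is up on its thread and the cover is shut. I handed the job in at about 33 s of the 67 s allowed; no verdict was reported.

**Screw:** I lifted the knob in small steps until it met the thread, at about 16 mm of lift. The wrist force never read above 12.5 N, against the 24 N limit. I then turned it about 145° (2.53 rad) anticlockwise in one grasp and let go. I stopped just short of the 2.6 rad end stop on purpose, and I have no direct reading of the joint angle. The turn is taken from the gripper's rotation and the knob's direction seen in the wrist camera.

**Cover:** I slid it about 156 mm by its handle until it met a firm stop: the push rose to 9 N with no more movement.

**Last checks:**
- The last pictures show the knob still raised, its centre at about 0.119 m against 0.101 m when down.
- The handle is at the tray's -y rim, and the arm is clear of everything.
- The remotes, dish and cube look to be where they were. The networks could not find the remotes through the closed cover, so the last numbers for them, essentially unchanged, are from just before sliding.

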